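# Push a failed bag base through the flap of the reject box

## Robot

A 6-joint arm with a two-finger parallel gripper is mounted at the origin on the work surface. World frame = base frame: x ahead of the robot, y to its left, z up, the work surface at z = 0. Lengths are in m, angles in rad, forces in N, time in s.
With the tool pointing down it reaches from about 0.35 to 0.85 m from the base axis. Payload 8.1 kg.
Tool frame: the origin (TCP) lies midway between the tips of the shut fingers; the grasp point (between the pads) lies 19 mm behind it; z points along the fingers, y is the line along which they close (so a half turn about z gives the same grasp; the last joint's range is limited). The gripper opens to 93 mm and grips with 3 to 60 N. Pads are 15 mm wide; open, the fingers measure 128 mm over their backs; the gripper's body (75 mm by 188 mm) begins 65 mm behind the grasp point.
Start: joints at [1.125, 0.13, 1.488, -0, 1.523, -0.085], TCP at [0.212, 0.561, 0.219] pointing down, gripper open.
Joint ranges: [-2.96, 2.96], [-0.89, 2.26], [0.02, 2.5], [-1.34, 4.48], [0, 2.73], [-2.66, 2.66]. Speed limits (rad/s): [2.39, 2.39, 2.79, 3.14, 3.14, 3.14].

## Interface

Orientations are given as a unit quaternion [w, x, y, z].
In Python, from cell import manip gives the robot as it stands. The module is installed in compiled form; this text tells all that it offers.
- The arm moves only by the tool servo_tool, never from a script. Its arguments are lists of equal length, an entry for each row: "translation": the shift along the tool's x, y, z in m, a list of three; "yaw": the turn about the tool's z in rad. In form: {"translation": [[x, y, z], ...], "yaw": [yaw, ...]}. A call has exactly 10 rows; each row is the pose to reach, as a shift and turn from the pose commanded when the call began, along the tool's axes at that moment; what a row does not reach only later rows make up. A row lasts 1/12 s, in which the tool goes at most 41.7 mm and 7.16 degrees, less where a joint would pass 70% of its speed; a pose out of reach is approached as far as the arm can. A call with a gripper value outside its range is refused whole. "grip" is the finger opening in m, from 0 to 0.093, set as the call begins (left out, the last holds). The fingers move at their own pace and stop on an object; "grip_force" is the grip in N (left out, the last holds). Time passes only in rows, so rows that repeat a pose let the fingers close, or fill a call up. It gives the time, the measured TCP pose, the force, the opening and the grip force at its end, in the units of the state.
- manip.sense(): the state, without advancing time (a new reading comes with each control period).
- manip.get_image(name): name is "scene" or "side" or "wrist"; returns (picture, depth): 384x512x3 uint8, blue, green, red; 384x512 float32, m along the optical axis (not along the pixel's ray), 0 where there is no reading.
- manip.camera_model(name): a dict with "K" (3x3 intrinsics, pixels), "rvec" (rotation vector, rad) and "tvec" (3), from world to camera coordinates, as OpenCV has them. Camera axes: x right, y down, z forward; pixel columns grow to the right and rows downward; lengths in m; the calibration is good to about 2 mm. A picture is of the moment at which its call begins: read the wrist's pose just before it. camera_model takes no time and is no camera call; for the wrist camera it gives the pose at the moment of the call.
- manip.job_done(): hands the job in; it is judged then, once.
The state is a dict: "time": time; "joint_pos": joint angles; "joint_vel": joint speeds; "joint_torque": joint torques, N m; "ee_pos": TCP position; "tcp_rot": TCP orientation; "ft_force": force on the tool from outside, world axes, zero at the start; "moment": the same for the moment, N m; "finger_gap": opening from 0.0 (shut) to 1.0 (fully open); "grip_force": force on a finger pad.
Only numpy, scipy, OpenCV 4.12 (cv2) and the standard library are available. Lean on these libraries where they do the work, as an engineer would, in place of code of your own. Each camera call takes 0.05 s, during which the arm holds its last target. There are 200 camera calls.

## Task

Inspection has failed the pink bag base with the orange sticker. With your fingertips push it gently across the white board and in under the yellow flap of the red reject box, sliding it and never picking it up, until it has dropped flat onto the floor of the box; then draw your fingers back out so that the flap swings shut behind it. Leave the good base and the other things on the board and table where they lie.

Things in the scene. Friction and masses are not known exactly. Their poses are not given: they have to be found in the camera images.
- station: Fixed unit: white inspection board with the red reject box right behind it. Origin on the table (z=0) at mid-width, below the board's rear edge (the brink, x=0); x points from the board into the box, away from the robot, y left, z up. Board, mm: x -240 to 0, y -235 to 235, top 18 above the table, no rim. Box floor 8 above the table, so a part pushed over the brink drops 10.
- mouth (a point): Centre of the red box's open mouth, in the station's x=0 plane, 83 mm above the table. Mouth 350 wide (y -175 to 175), from the board up to a red header (underside 131 above the board, x 0 to 24). Box inside 219 deep, lid 165 high with a clear window. Tilt the fingers 20 to 30 deg, tips forward, to keep the gripper's body off the header; tips need go in only about 10 to 30.
- flap (a joint): Yellow sheet-metal gravity flap, 335 wide, 111 long, 0.3 kg, free hinge at station x=8, z=143 mm. Value in rad: 0 = hanging shut on its stop, grows as its lower edge swings into the box, to 1.35; never opens outwards. Shut, it hangs 14 mm clear of the board's level, so a base 20 high pushed along the board lifts it. About 1 N opens it; it falls shut by its own weight.
- flap_edge (a point): Middle of the flap's lower edge (rolled, 6 mm thick); shut, it is at x = 8, y = 0, z = 32 mm in the station's frame.
- reject_base: The failed bag base: pink moulded shell lying upside down, 120 long (its x) by 98 wide (its y) by 20 mm high, about 0.12 kg, flat top with four brass feet and a round orange sticker 38 across. Too wide to grip. Origin at the centre of its underside. Lies on the board in the left or right place (75 to 100 before the brink), its x along the station's x within 0.2 rad.
- good_base: The good bag base, to be left alone: same pink shell, 120 by 98 by 20 mm high, no sticker, in the other place on the board, 140 to 180 beside the failed one centre to centre. Origin at the centre of its underside.
- caliper: Steel caliper with a black slide, lying flat near the right end of the board (y about -182 in the station's frame), 200 long by 16 wide, jaws reaching 53 to its -y, 10 high. Origin under the middle of its beam. Leave alone.
- sticker_roll: Roll of orange stickers lying flat near the left end of the board, 52 across, 20 high. Origin at the centre of its underside. Leave alone.
- gauge: Small stepped aluminium gauge block near the left end of the board, 40 by 36 by 24 high. Origin at the centre of its underside. Leave alone.
- mould: Wooden forming mould on a plywood base 170 by 140, 122 high, standing on the table to the left of the unit. Leave alone.
- panel_stack: Low stack of white stiffener strips, 150 by 58 by 25 high, on the table to the right of the unit. Leave alone.
- rivet_jar: Amber jar with a white cap, 64 across, 85 high, on the table to the right. Leave alone.
Things that resemble listed ones, but are neither listed nor needed, are in the scene too. Leave any purple look-alike of the reject_base alone.

How it is judged:
By the outcome, as a careful person would: the job done as asked, in the order asked, and still so for the second after the job is handed in, with the robot touching nothing.
It also fails if it takes over 38 s, if anything falls off the work surface, if the arm or the gripper's body presses on something with over 40 N, if the wrist force passes 120 N, or if a joint passes its speed limit or range.

## Working session

There is one attempt and no reset: what is moved stays moved. The work goes in short steps, Python scripts to look and compute and a tool call to move; the robot and the scene stay as the last step left them, time stands still between calls to the robot, and variables do not carry over. Pictures are saved under pics/ and viewed, at most 10 in all, crops included, and the job is handed in when it is done.

Besides the shell and the picture viewer there is one more tool, called after ">>>" in YAML: its name, and indented under it one key for each argument. servo_tool: Moves the arm, as the interface text tells. Its arguments: {"type":"object","properties":{"translation":{"type":"array"},"yaw":{"type":"array"},"grip":{"type":"number"},"grip_force":{"type":"number"}},"required":["translation","yaw"]}

```bash
mkdir -p pics; python3 - <<'E'
from cell import manip
import cv2,numpy as np
s=manip.sense();print(s['time'],s['ee_pos'],s['tcp_rot'],s['ft_force'])
for n in('scene','side'):
    im,d=manip.get_image(n);cv2.imwrite(f'pics/{n}0.png',im);np.savez(f'pics/{n}0.npz',im=im,d=d,**manip.camera_model(n))
    m=manip.camera_model(n);R=cv2.Rodrigues(np.array(m['rvec']))[0];print(n,-R.T@np.array(m['tvec']).ravel(),R[2])
E
```

```text
0.0 [0.21155099 0.56085453 0.21759965] [-2.20181089e-04  1.79411744e-01  9.83773645e-01 -8.91008112e-04] [ 0.1336864   0.94691135 -0.08393444]
scene [0.99422611 0.46545358 1.12982943] [-0.38412106 -0.37073011 -0.84558276]
side [0.24074682 1.28927948 0.896572  ] [ 0.2151796  -0.82844605 -0.51708305]
```

View pics/scene0.png

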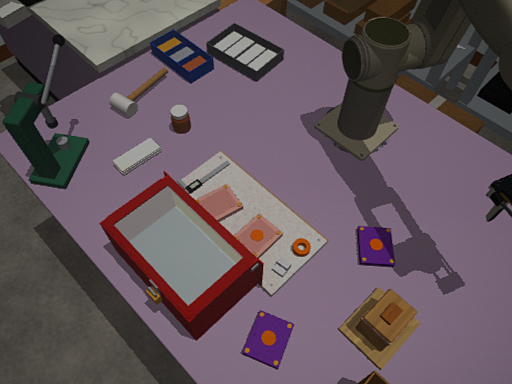

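View pics/side0.png

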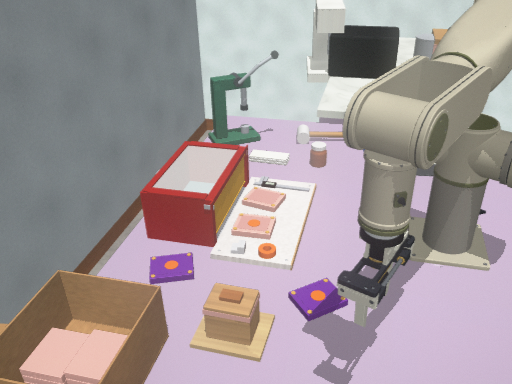

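The failed base with the orange sticker is in the left place: sticker at scene (257,236) and side (254,224). The good base is at scene (219,203). The roll (302,246) and gauge (281,268) lie to the left of it. The purple look-alikes are well away.

```bash
cat > h.py <<'E'
import cv2,numpy as np
def load(f):
    z=np.load(f);return z['im'],z['d'],z['K'],cv2.Rodrigues(z['rvec'])[0],z['tvec'].ravel()
def cast(uv,z,K,R,t):
    uv=np.atleast_2d(uv).astype(float);r=np.c_[uv,np.ones(len(uv))]@np.linalg.inv(K).T@R
    c=-R.T@t;return c+r*((z-c[2])/r[:,2])[:,None]
def cloud(d,K,R,t):
    v,u=np.mgrid[:d.shape[0],:d.shape[1]];p=np.dstack([u*d,v*d,d])@np.linalg.inv(K).T
    return (p-t)@R
def big(m,roi=None):
    n,l,s,c=cv2.connectedComponentsWithStats(m.astype(np.uint8));o=np.argsort(-s[1:,4])+1
    return [(l==i,s[i],c[i]) for i in o]
E
python3 - <<'E'
from h import *
for n in('scene','side'):
    im,d,K,R,t=load(f'pics/{n}0.npz');P=cloud(d,K,R,t);hsv=cv2.cvtColor(im,cv2.COLOR_BGR2HSV).astype(int)
    H,S,V=hsv[...,0],hsv[...,1],hsv[...,2]
    reg=(P[...,0]>.25)&(P[...,0]<.95)&(abs(P[...,1])<.6)&(d>0)
    m=reg&(abs(P[...,2]-.018)<.007)&(S<60)&(V>110)
    a=big(m)[0];print(n,'board px',a[1],'z',np.median(P[a[0]][:,2]))
    c=max(cv2.findContours(a[0].astype(np.uint8),0,1)[0],key=cv2.contourArea)[:,0]
    h=cast(c,.018,K,R,t)[:,:2]
    (c0,sz,an)=cv2.minAreaRect((h*1000).astype(np.float32));print('rect',c0,sz,an);print(cv2.boxPoints((c0,sz,an)))
    # orange
    o=reg&(H>=5)&(H<=16)&(S>190)&(V>120)
    for b in big(o)[:4]:
        print('orange',b[1],b[2],cast(b[2],.038,K,R,t)[0],'z',np.median(P[b[0]][:,2]))
    p=reg&((H<14)|(H>170))&(S>40)&(S<170)&(V>120)&(P[...,2]>.030)&(P[...,2]<.046)
    p=p|(o&(abs(P[...,2]-.038)<.006))
    for b in big(p)[:3]:
        q=P[b[0]]; cc=max(cv2.findContours(b[0].astype(np.uint8),0,1)[0],key=cv2.contourArea)[:,0]
        print('pink',b[1],'z',np.median(q[:,2]),cv2.minAreaRect((cast(cc,.038,K,R,t)[:,:2]*1000).astype(np.float32)))
    for nm,mm in(('red',((H<5)|(H>174))&(S>180)),('yel',(H>18)&(H<32)&(S>150))):
        mm=mm&reg&(P[...,2]>.05)
        b=big(mm)
        if b:
            q=P[b[0][0]];print(nm,b[0][1],q.min(0),q.max(0))
            if nm=='red':
                top=q[q[:,2]>np.percentile(q[:,2],99.5)-.012];print('top z',np.median(top[:,2]),cv2.minAreaRect((top[:,:2]*1000).astype(np.float32)))
E
python3 -c "
import cv2;a=cv2.imread('pics/scene0.png')[130:330,90:350];cv2.imwrite('pics/c1.png',cv2.resize(a,None,fx=3,fy=3,interpolation=2))"
```

```text
scene board px [ 177  152  150  143 5496] z 0.017569982128662946
rect (548.0792236328125, -12.356109619140625) (476.3878173828125, 235.30299377441406) 89.88561248779297
[[ 429.95242 -250.31467]
 [ 665.25494 -250.78442]
 [ 666.20605  225.60245]
 [ 430.9035   226.0722 ]]
orange [262 331  14  14 159] [268.19496855 337.4591195 ] [0.75954866 0.3030271  0.038     ] z 0.02081825206086276
orange [293 239  17  15 157] [301.14012739 245.98089172] [0.50743666 0.18902699 0.038     ] z 0.0377954682334164
orange [251 230  12  11 111] [256.54954955 234.9009009 ] [0.573934   0.07444662 0.038     ] z 0.039025435591326124
orange [370 239  13  11 111] [375.82882883 244.06306306] [0.34813539 0.33552073 0.038     ] z 0.0210005266878348
pink [ 234  213   49   45 1066] z 0.03786930678406317 ((570.9134521484375, 74.87141418457031), (109.52349853515625, 97.26038360595703), 1.374372124671936)
pink [196 184  47  36 883] z 0.03779950296508047 ((578.1722412109375, -84.71659088134766), (97.42533874511719, 110.8633804321289), 78.62623596191406)
pink [293 239  17  15 159] z 0.0377954682334164 ((507.5639343261719, 1
[... 896 characters left out ...]
 695] z 0.03719283840347059 ((572.68505859375, 82.24192810058594), (118.95045471191406, 106.00254821777344), 1.7196329832077026)
pink [242 188  44  21 566] z 0.03718666101865163 ((578.4132690429688, -77.0458755493164), (107.03778076171875, 122.55014038085938), 78.65625762939453)
pink [145 225  70  18 288] z 0.03762846595164636 ((780.5021362304688, 171.106201171875), (36.51578903198242, 233.87179565429688), 86.8057632446289)
red [153 189   1   1   1] [0.85709597 0.15095361 0.16846468] [0.85709597 0.15095361 0.16846468]
top z 0.16846468295500686 ((857.095947265625, 150.95361328125), (0.0, 0.0), 0.0)
yel [218 213   3   3   4] [0.67419082 0.09431439 0.06565464] [0.67539604 0.11415595 0.07889157]
```

View pics/c1.png

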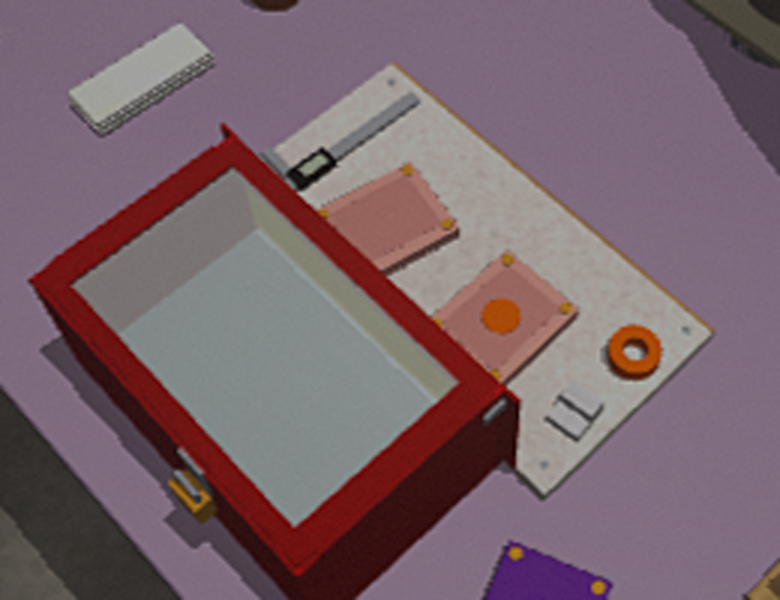

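The station axes match the world axes (yaw ≈ 0). The brink is at x≈0.670 and mid-width at y≈-0.012. The failed base's centre is at about (0.572, 0.078), yaw about 1.4°, with its near face at x≈0.512. The sizes agree with those given, so I'll start moving. The servo has no tilt axis, so I'll see whether tilt can be obtained at the reach limit.

>>> servo_tool:
  translation:
    - [-0.031, -0.021, -0.02]
    - [-0.062, -0.043, -0.04]
    - [-0.093, -0.064, -0.06]
    - [-0.124, -0.085, -0.08]
    - [-0.155, -0.107, -0.1]
    - [-0.186, -0.128, -0.1]
    - [-0.217, -0.149, -0.1]
    - [-0.248, -0.17, -0.1]
    - [-0.279, -0.192, -0.1]
    - [-0.31, -0.213, -0.1]
  yaw: [-0.036, -0.072, -0.108, -0.144, -0.18, -0.216, -0.252, -0.288, -0.324, -0.361]
  grip: 0.05

```text
time: 0.93
ee_pos: [0.4272, 0.2509, 0.3184]
tcp_rot: [-0.0, -0.001, 1.0, -0.0]
ft_force: [0.1, 0.4, 0.8]
finger_gap: 0.541
grip_force: 0.0
```

>>> servo_tool:
  translation:
    - [-0.032, -0.025, 0]
    - [-0.064, -0.05, 0]
    - [-0.096, -0.075, 0]
    - [-0.128, -0.1, 0]
    - [-0.16, -0.125, 0]
    - [-0.192, -0.15, 0]
    - [-0.224, -0.175, 0]
    - [-0.256, -0.2, 0]
    - [-0.288, -0.225, 0]
    - [-0.32, -0.25, 0]
  yaw: [0, 0, 0, 0, 0, 0, 0, 0, 0, 0]

```text
time: 1.77
ee_pos: [0.7477, 0.0012, 0.3178]
tcp_rot: [-0.0, -0.0, 1.0, 0.0]
ft_force: [2.0, -0.3, -0.7]
finger_gap: 0.535
grip_force: 0.0
```

>>> servo_tool:
  translation:
    - [-0.04, 0, 0]
    - [-0.08, 0, 0]
    - [-0.12, 0, 0]
    - [-0.16, 0, 0]
    - [-0.2, 0, 0]
    - [-0.24, 0, 0]
    - [-0.27, 0, 0]
    - [-0.3, 0, 0]
    - [-0.3, 0, 0]
    - [-0.3, 0, 0]
  yaw: [0, 0, 0, 0, 0, 0, 0, 0, 0, 0]

```text
time: 2.6
ee_pos: [0.8804, 0.0025, 0.2732]
tcp_rot: [0.022, -0.0, 1.0, -0.0]
ft_force: [-0.2, 1.1, -0.1]
finger_gap: 0.539
grip_force: 0.0
```

```bash
python3 -c "
from cell import manip
s=manip.sense();print(s)"
```

```text
{'time': 2.6, 'joint_pos': array([-0.05638564,  1.12290067,  0.02235506,  0.00250726,  1.9520184 ,
       -1.62650502]), 'joint_vel': array([ 0.00112599,  0.05564118,  0.00204108, -0.00098823, -0.05656731,
        0.0016973 ]), 'joint_torque': array([-3.79257055e-02, -9.34871507e+01, -5.45165312e+01, -3.13263525e-03,
       -1.95350815e-01, -1.96247966e-03]), 'ee_pos': array([0.88042739, 0.0024652 , 0.27320525]), 'tcp_rot': array([ 2.21872280e-02, -1.53700748e-04,  9.99753817e-01, -9.00077566e-05]), 'ft_force': array([-0.16188623,  1.05187021, -0.09186161]), 'moment': array([ 0.05910377,  0.02421841, -0.04566738]), 'grip_force': 0.0, 'finger_gap': 0.5393034669864036}
```

>>> servo_tool:
  translation:
    - [-0.04, 0, -0.02]
    - [-0.08, 0, -0.04]
    - [-0.12, 0, -0.06]
    - [-0.16, 0, -0.08]
    - [-0.2, 0, -0.1]
    - [-0.24, 0, -0.1]
    - [-0.28, 0, -0.1]
    - [-0.32, 0, -0.1]
    - [-0.36, 0, -0.1]
    - [-0.4, 0, -0.1]
  yaw: [0, 0, 0, 0, 0, 0, 0, 0, 0, 0]

```text
time: 3.43
ee_pos: [0.8934, 0.0019, 0.2757]
tcp_rot: [0.04, -0.0, 0.999, 0.0]
ft_force: [-0.5, 0.3, 0.6]
finger_gap: 0.54
grip_force: 0.0
```

>>> servo_tool:
  translation:
    - [-2, 0, -0.5]
    - [-2, 0, -0.5]
    - [-2, 0, -0.5]
    - [-2, 0, -0.5]
    - [-2, 0, -0.5]
    - [-2, 0, -0.5]
    - [-2, 0, -0.5]
    - [-2, 0, -0.5]
    - [-2, 0, -0.5]
    - [-2, 0, -0.5]
  yaw: [0, 0, 0, 0, 0, 0, 0, 0, 0, 0]

```text
time: 4.27
ee_pos: [0.9128, 0.0014, 0.2661]
tcp_rot: [0.06, -0.0, 0.998, 0.0]
ft_force: [0.2, -0.2, -0.9]
finger_gap: 0.534
grip_force: 0.0
```

>>> servo_tool:
  translation:
    - [-2, 0, -0.8]
    - [-2, 0, -0.8]
    - [-2, 0, -0.8]
    - [-2, 0, -0.8]
    - [-2, 0, -0.8]
    - [-2, 0, -0.8]
    - [-2, 0, -0.8]
    - [-2, 0, -0.8]
    - [-2, 0, -0.8]
    - [-2, 0, -0.8]
  yaw: [0, 0, 0, 0, 0, 0, 0, 0, 0, 0]

```text
time: 5.1
ee_pos: [0.911, 0.001, 0.3107]
tcp_rot: [0.081, -0.0, 0.997, 0.0]
ft_force: [-0.1, -0.3, -0.1]
finger_gap: 0.539
grip_force: 0.0
```

>>> servo_tool:
  translation:
    - [-2, 0, -0.8]
    - [-2, 0, -0.8]
    - [-2, 0, -0.8]
    - [-2, 0, -0.8]
    - [-2, 0, -0.8]
    - [-2, 0, -0.8]
    - [-2, 0, -0.8]
    - [-2, 0, -0.8]
    - [-2, 0, -0.8]
    - [-2, 0, -0.8]
  yaw: [0, 0, 0, 0, 0, 0, 0, 0, 0, 0]

```text
time: 5.93
ee_pos: [0.9083, 0.0007, 0.3525]
tcp_rot: [0.101, -0.0, 0.995, 0.0]
ft_force: [0.8, 0.8, -0.5]
finger_gap: 0.537
grip_force: 0.0
```

>>> servo_tool:
  translation:
    - [-2, 0, -0.8]
    - [-2, 0, -0.8]
    - [-2, 0, -0.8]
    - [-2, 0, -0.8]
    - [-2, 0, -0.8]
    - [-2, 0, -0.8]
    - [-2, 0, -0.8]
    - [-2, 0, -0.8]
    - [-2, 0, -0.8]
    - [-2, 0, -0.8]
  yaw: [0, 0, 0, 0, 0, 0, 0, 0, 0, 0]

```text
time: 6.77
ee_pos: [0.9045, 0.0005, 0.3926]
tcp_rot: [0.121, -0.0, 0.993, 0.0]
ft_force: [-0.2, 0.7, -0.1]
finger_gap: 0.537
grip_force: 0.0
```

>>> servo_tool:
  translation:
    - [-2, 0, -0.2]
    - [-2, 0, -0.2]
    - [-2, 0, -0.2]
    - [-2, 0, -0.2]
    - [-2, 0, -0.2]
    - [-2, 0, -0.2]
    - [-2, 0, -0.2]
    - [-2, 0, -0.2]
    - [-2, 0, -0.2]
    - [-2, 0, -0.2]
  yaw: [0, 0, 0, 0, 0, 0, 0, 0, 0, 0]

```text
time: 7.6
ee_pos: [0.9405, 0.0004, 0.3558]
tcp_rot: [0.142, -0.0, 0.99, 0.0]
ft_force: [0.4, -0.7, -0.1]
finger_gap: 0.54
grip_force: 0.0
```

>>> servo_tool:
  translation:
    - [-2, 0, -0.2]
    - [-2, 0, -0.2]
    - [-2, 0, -0.2]
    - [-2, 0, -0.2]
    - [-2, 0, -0.2]
    - [-2, 0, -0.2]
    - [-2, 0, -0.2]
    - [-2, 0, -0.2]
    - [-2, 0, -0.2]
    - [-2, 0, -0.2]
  yaw: [0, 0, 0, 0, 0, 0, 0, 0, 0, 0]

```text
time: 8.43
ee_pos: [0.9633, 0.0004, 0.3442]
tcp_rot: [0.163, -0.0, 0.987, 0.0]
ft_force: [0.2, 0.1, -0.2]
finger_gap: 0.536
grip_force: 0.0
```

>>> servo_tool:
  translation:
    - [-2, 0, -0.2]
    - [-2, 0, -0.2]
    - [-2, 0, -0.2]
    - [-2, 0, -0.2]
    - [-2, 0, -0.2]
    - [-2, 0, -0.2]
    - [-2, 0, -0.2]
    - [-2, 0, -0.2]
    - [-2, 0, -0.2]
    - [-2, 0, -0.2]
  yaw: [0, 0, 0, 0, 0, 0, 0, 0, 0, 0]

```text
time: 9.27
ee_pos: [0.9782, 0.0003, 0.3499]
tcp_rot: [0.184, -0.0, 0.983, 0.0]
ft_force: [1.0, 0.3, 0.4]
finger_gap: 0.543
grip_force: 0.0
```

>>> servo_tool:
  translation:
    - [-2, 0, -0.2]
    - [-2, 0, -0.2]
    - [-2, 0, -0.2]
    - [-2, 0, -0.2]
    - [-2, 0, -0.2]
    - [-2, 0, -0.2]
    - [-2, 0, -0.2]
    - [-2, 0, -0.2]
    - [-2, 0, -0.2]
    - [-2, 0, -0.2]
  yaw: [0, 0, 0, 0, 0, 0, 0, 0, 0, 0]

```text
time: 10.1
ee_pos: [0.9875, 0.0003, 0.3676]
tcp_rot: [0.204, -0.0, 0.979, 0.0]
ft_force: [-0.1, -0.1, -0.2]
finger_gap: 0.541
grip_force: 0.0
```

>>> servo_tool:
  translation:
    - [-2, 0, -0.2]
    - [-2, 0, -0.2]
    - [-2, 0, -0.2]
    - [-2, 0, -0.2]
    - [-2, 0, -0.2]
    - [-2, 0, -0.2]
    - [-2, 0, -0.2]
    - [-2, 0, -0.2]
    - [-2, 0, -0.2]
    - [-2, 0, -0.2]
  yaw: [0, 0, 0, 0, 0, 0, 0, 0, 0, 0]

```text
time: 10.93
ee_pos: [0.9927, 0.0003, 0.3935]
tcp_rot: [0.225, -0.0, 0.974, 0.0]
ft_force: [0.8, 0.4, -0.2]
finger_gap: 0.54
grip_force: 0.0
```

>>> servo_tool:
  translation:
    - [0.035, 0.004, -0.009]
    - [0.07, 0.008, -0.018]
    - [0.105, 0.012, -0.027]
    - [0.14, 0.016, -0.036]
    - [0.175, 0.02, -0.045]
    - [0.21, 0.025, -0.054]
    - [0.245, 0.03, -0.063]
    - [0.28, 0.035, -0.072]
    - [0.315, 0.04, -0.081]
    - [0.35, 0.045, -0.09]
  yaw: [0, 0, 0, 0, 0, 0, 0, 0, 0, 0]
  grip: 0.046

```text
time: 11.77
ee_pos: [0.6944, 0.0375, 0.3324]
tcp_rot: [0.225, -0.0, 0.974, 0.0]
ft_force: [-0.2, 0.2, -0.3]
finger_gap: 0.495
grip_force: 0.0
```

>>> servo_tool:
  translation:
    - [0.034, 0.003, -0.006]
    - [0.068, 0.006, -0.012]
    - [0.102, 0.009, -0.018]
    - [0.136, 0.012, -0.024]
    - [0.17, 0.015, -0.03]
    - [0.204, 0.018, -0.036]
    - [0.23, 0.021, -0.042]
    - [0.256, 0.024, -0.047]
    - [0.256, 0.024, -0.047]
    - [0.256, 0.024, -0.047]
  yaw: [0, 0, 0, 0, 0, 0, 0, 0, 0, 0]

```text
time: 12.6
ee_pos: [0.4456, 0.0615, 0.2637]
tcp_rot: [0.226, -0.0, 0.974, 0.0]
ft_force: [1.0, 0.3, 1.9]
finger_gap: 0.495
grip_force: 0.0
```

>>> servo_tool:
  translation:
    - [0.014, 0, 0.029]
    - [0.028, 0, 0.058]
    - [0.042, 0, 0.087]
    - [0.056, 0, 0.116]
    - [0.07, 0, 0.145]
    - [0.082, 0, 0.17]
    - [0.09, 0, 0.185]
    - [0.096, 0, 0.197]
    - [0.1, 0, 0.206]
    - [0.1025, 0, 0.211]
  yaw: [0, 0, 0, 0, 0, 0, 0, 0, 0, 0]

```text
time: 13.43
ee_pos: [0.4581, 0.0637, 0.029]
tcp_rot: [0.218, 0.0, 0.976, -0.001]
ft_force: [-0.6, -0.3, 0.2]
finger_gap: 0.495
grip_force: 0.0
```

```bash
python3 - <<'E'
from cell import manip
import cv2
s=manip.sense();print(s['time'],s['ee_pos'],s['ft_force'])
im,d=manip.get_image('side');cv2.imwrite('pics/s2.png',cv2.resize(im[120:300,130:390],None,fx=3,fy=3,interpolation=2))
E
```

```text
13.4333 [0.45810877 0.06373941 0.02903569] [-0.62344344 -0.26703996  0.20638893]
```

View pics/s2.png

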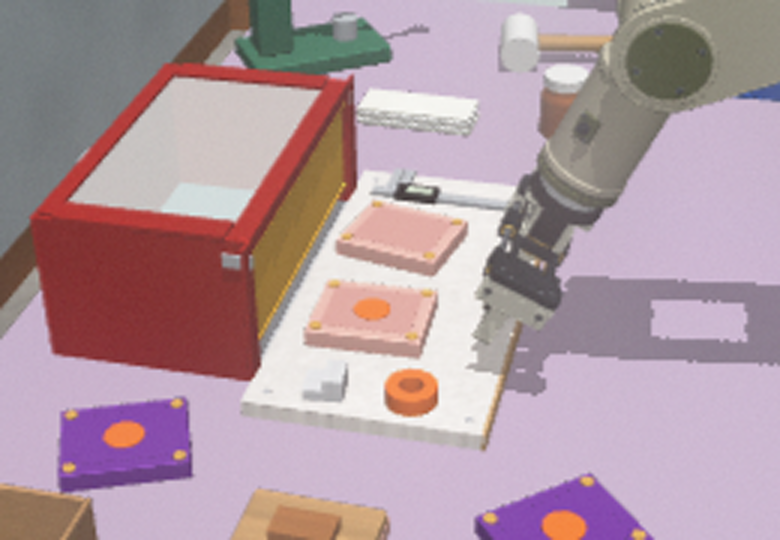

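The fingers stand clear behind the failed base, with the tips at s2 (490,365). The flap is shut and nothing has been disturbed. I'll push along +x.

>>> servo_tool:
  translation:
    - [-0.0072, 0, 0.0034]
    - [-0.0145, 0, 0.0068]
    - [-0.0217, 0, 0.0102]
    - [-0.029, 0, 0.0136]
    - [-0.0362, 0, 0.017]
    - [-0.0434, 0, 0.0205]
    - [-0.0507, 0, 0.0239]
    - [-0.0579, 0, 0.0273]
    - [-0.0652, 0, 0.0307]
    - [-0.0724, 0, 0.0341]
  yaw: [0, 0, 0, 0, 0, 0, 0, 0, 0, 0]

```text
time: 14.32
ee_pos: [0.5395, 0.0637, 0.0315]
tcp_rot: [0.22, 0.0, 0.976, -0.001]
ft_force: [-1.0, -0.0, 0.0]
finger_gap: 0.495
grip_force: 0.4
```

>>> servo_tool:
  translation:
    - [-0.007, 0, 0.0038]
    - [-0.014, 0, 0.0076]
    - [-0.0212, 0, 0.0114]
    - [-0.0283, 0, 0.0151]
    - [-0.0354, 0, 0.0188]
    - [-0.0425, 0, 0.0224]
    - [-0.0496, 0, 0.0261]
    - [-0.0567, 0, 0.0297]
    - [-0.0638, 0, 0.0334]
    - [-0.0709, 0, 0.037]
  yaw: [0, 0, 0, 0, 0, 0, 0, 0, 0, 0]

```text
time: 15.15
ee_pos: [0.6188, 0.0638, 0.0275]
tcp_rot: [0.219, 0.0, 0.976, -0.001]
ft_force: [-2.8, -0.0, 2.9]
finger_gap: 0.499
grip_force: 1.5
```

```bash
python3 - <<'E'
from cell import manip
import cv2,numpy as np
s=manip.sense();print(s['time'],s['ee_pos'],s['ft_force'])
im,d=manip.get_image('side');im2,d2=manip.get_image('scene')
a=cv2.resize(im[150:270,140:310],None,fx=3,fy=3,interpolation=2)
b=cv2.resize(im2[150:270,180:340],(480,360),interpolation=2)
b=b[:,:];a=cv2.resize(a,(310,219)) if 0 else a[:, :]
o=np.vstack([a[:300,:480],b[:300,:480]]);cv2.imwrite('pics/s3.png',o)
E
```

```text
15.15 [0.61879458 0.06380292 0.02746235] [-2.84449061 -0.02064967  2.8705927 ]
```

View pics/s3.png

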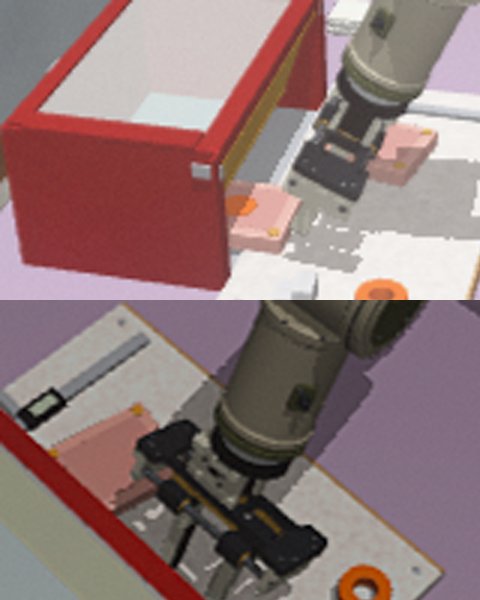

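The base is straight and going in, with the flap lifted on its top. The good base is untouched. I'll continue slowly.

>>> servo_tool:
  translation:
    - [-0.0041, 0, 0.0019]
    - [-0.0081, 0, 0.0038]
    - [-0.0122, 0, 0.0058]
    - [-0.0163, 0, 0.0077]
    - [-0.0203, 0, 0.0096]
    - [-0.0244, 0, 0.0115]
    - [-0.0285, 0, 0.0135]
    - [-0.0325, 0, 0.0154]
    - [-0.0366, 0, 0.0173]
    - [-0.0407, 0, 0.0192]
  yaw: [0, 0, 0, 0, 0, 0, 0, 0, 0, 0]

```text
time: 16.08
ee_pos: [0.6636, 0.0637, 0.0276]
tcp_rot: [0.219, 0.0, 0.976, -0.001]
ft_force: [-0.3, 0.5, 0.1]
finger_gap: 0.495
grip_force: 0.0
```

>>> servo_tool:
  translation:
    - [0.001, 0, 0.002]
    - [0.0019, 0, 0.0041]
    - [0.0, 0, 0.005]
    - [-0.0018, 0, 0.0058]
    - [-0.0036, 0, 0.0067]
    - [-0.0055, 0, 0.0076]
    - [-0.0073, 0, 0.0084]
    - [-0.009, 0, 0.0093]
    - [-0.0108, 0, 0.0101]
    - [-0.0108, 0, 0.0101]
  yaw: [0, 0, 0, 0, 0, 0, 0, 0, 0, 0]

```text
time: 16.92
ee_pos: [0.678, 0.0638, 0.0243]
tcp_rot: [0.22, 0.0, 0.975, -0.001]
ft_force: [-3.2, 0.2, 7.9]
finger_gap: 0.493
grip_force: 4.9
```

```bash
python3 - <<'E'
from cell import manip
import cv2,numpy as np
s=manip.sense();print(s['time'],s['ee_pos'],s['ft_force'])
for n in('side','scene','wrist'):
    im,d=manip.get_image(n);np.savez(f'pics/{n}4.npz',im=im,d=d,**manip.camera_model(n))
    if n=='side':a=cv2.resize(im[150:270,140:300],(400,300),interpolation=2)
    elif n=='scene':b=cv2.resize(im[170:330,100:300],(400,300),interpolation=2)
    else:c=cv2.resize(im,(400,300))
cv2.imwrite('pics/s4.png',np.vstack([np.hstack([a,b]),np.hstack([c,c*0])]))
E
```

```text
16.9167 [0.67804127 0.06384341 0.02433844] [-3.18417074  0.18829097  7.9174133 ]
```

View pics/s4.png

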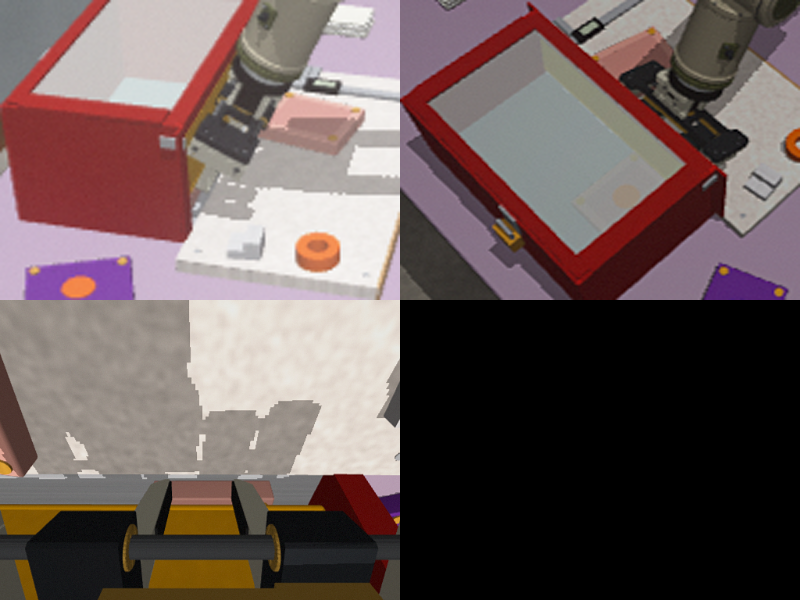

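The base is in the box, visible through the window at s4 (620,195), and the fingertips are just inside the mouth. I'll lift slightly, draw back and check.

>>> servo_tool:
  translation:
    - [-0.0021, 0, -0.0045]
    - [0.005, 0, -0.008]
    - [0.013, 0, -0.0115]
    - [0.021, 0, -0.0155]
    - [0.029, 0, -0.019]
    - [0.037, 0, -0.023]
    - [0.046, 0, -0.027]
    - [0.055, 0, -0.0315]
    - [0.064, 0, -0.0358]
    - [0.07, 0, -0.0387]
  yaw: [0, 0, 0, 0, 0, 0, 0, 0, 0, 0]

```text
time: 17.9
ee_pos: [0.5955, 0.0638, 0.0276]
tcp_rot: [0.219, 0.0, 0.976, -0.001]
ft_force: [0.4, 0.1, -0.2]
finger_gap: 0.493
grip_force: 0.0
```

```bash
python3 - <<'E'
from cell import manip
from h import *
s=manip.sense();print(s['time'],s['ee_pos'],s['ft_force'])
v=[]
for n,r in(('side',(150,270,140,300)),('scene',(170,330,100,300)),('wrist',(0,384,0,512))):
    im,d=manip.get_image(n);np.savez(f'pics/{n}5.npz',im=im,d=d,**manip.camera_model(n))
    v.append(cv2.resize(im[r[0]:r[1],r[2]:r[3]],(400,300),interpolation=2))
cv2.imwrite('pics/s5.png',np.vstack([np.hstack(v[:2]),np.hstack([v[2],v[2]*0])]))
im,d,K,R,t=load('pics/scene5.npz');hsv=cv2.cvtColor(im,cv2.COLOR_BGR2HSV).astype(int)
H,S,V=hsv[...,0],hsv[...,1],hsv[...,2];w=np.zeros(d.shape,bool);w[230:300,150:240]=1
P=cloud(d,K,R,t)
m=w&(((H<15)|(H>165))&(S>14)&(S<150))
for b in big(m)[:3]:
    cc=max(cv2.findContours(b[0].astype(np.uint8),0,1)[0],key=cv2.contourArea)[:,0]
    print(b[1],np.median(P[b[0]][:,2]),cv2.minAreaRect((cast(cc,.028,K,R,t)[:,:2]*1000).astype(np.float32)))
E
```

```text
17.9 [0.59554279 0.06381605 0.02755541] [ 0.36905272  0.14481722 -0.20993152]
[228 230  12  12  49] 0.01753697247919366 ((608.9783325195312, 25.367948532104492), (48.93816375732422, 21.87481689453125), 87.98212432861328)
[150 264  33  36  36] 0.1634419515445855 ((850.1165161132812, -1.9032363891601562), (141.19442749023438, 1.831995964050293), 89.80606842041016)
[214 230  26  25  30] 0.16422015944627494 ((648.970703125, 25.612186431884766), (107.68683624267578, 2.141883134841919), 88.51693725585938)
```

View pics/s5.png

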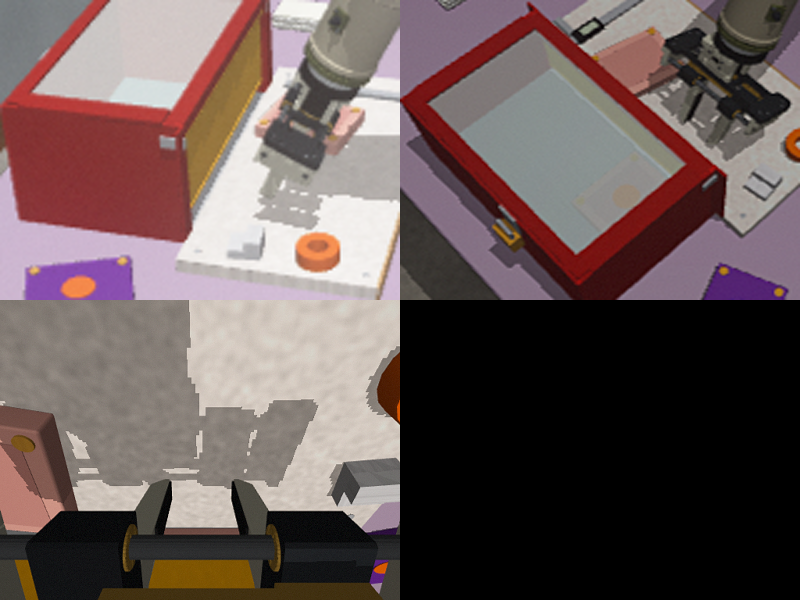

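```bash
python3 - <<'E'
from h import *
im,d,K,R,t=load('pics/scene5.npz')
lab=cv2.cvtColor(im,cv2.COLOR_BGR2LAB).astype(int)
w=np.zeros(d.shape,bool);w[248:293,186:243]=1
hs=cv2.cvtColor(im,cv2.COLOR_BGR2HSV).astype(int)
inn=w&(hs[...,1]<90)
A=lab[...,1]+lab[...,2]
bg=np.median(A[240:270,170:190]);print('bg',bg)
st=big(inn&(A>bg+22))[0];print('sticker',st[1],st[2],[cast(st[2],z,K,R,t)[0].round(4) for z in(.028,.038)])
m=big(inn&(lab[...,1]>np.median(lab[240:270,170:190,1])+3))[0]
cc=max(cv2.findContours(m[0].astype(np.uint8),0,1)[0],key=cv2.contourArea)[:,0]
print('base',m[1],cv2.minAreaRect((cast(cc,.028,K,R,t)[:,:2]*1000).astype(np.float32)))
cv2.imwrite('pics/w5.png',np.hstack([cv2.resize(im[240:300,170:250],(400,300),interpolation=2),cv2.resize((load('pics/side5.npz')[0])[150:250,200:270],(400,570),interpolation=2)[:300]]))
im,d,K,R,t=load('pics/side5.npz');P=cloud(d,K,R,t);hs=cv2.cvtColor(im,cv2.COLOR_BGR2HSV)
y=(hs[...,0]>16)&(hs[...,0]<32)&(hs[...,1]>120)&(P[...,0]>.64)&(P[...,0]<.78)&(P[...,2]>.02)&(P[...,2]<.15)
q=P[y];
if len(q):
  k=np.polyfit(q[:,2],q[:,0],1);print('flap',len(q),k,np.polyval(k,[.032,.14]),q[:,2].min())
E
```

```text
bg 252.0
sticker [228 266   5   5   5] [230. 268.] [array([0.697, 0.093, 0.028]), array([0.6997, 0.0964, 0.038 ])]
base [197 258  33  34 352] ((745.6494750976562, 74.99686431884766), (115.73758697509766, 43.309078216552734), 9.007658004760742)
flap 857 [-0.01992187  0.67611962] [0.67548212 0.67333056] 0.02126998160068671
```

View pics/w5.png

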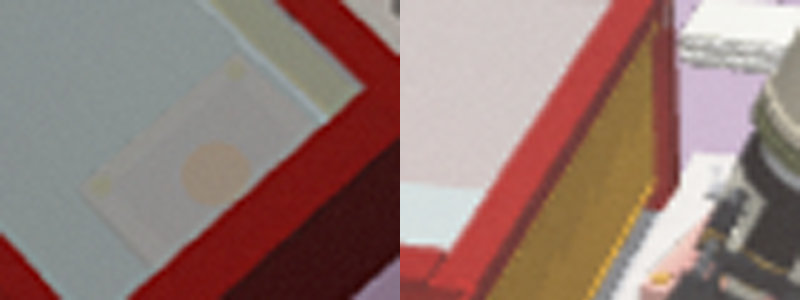

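```bash
python3 - <<'E'
from h import *
im,d,K,R,t=load('pics/scene5.npz')
for n,p in dict(st=(213.4,275),footNR=(217.4,254),footFR=(189.6,277.4),cFR=(186.6,277.2),cNR=(218.5,250.5)).items(): print(n,cast(p,.028,K,R,t)[0].round(4),cast(p,.038,K,R,t)[0].round(4))
im,d,K,R,t=load('pics/scene0.npz')
hs=cv2.cvtColor(im,cv2.COLOR_BGR2HSV)
for p in((220,198),(259,216),(278,234)): print(p,cast((90+508/3,130+259/3),.038,K,R,t)[0].round(4),cast((90+566/3,130+308/3),.038,K,R,t)[0].round(4));break
print(cast((90+495/3,130+376/3),.038,K,R,t)[0].round(4))
E
```

```text
st [0.7442 0.0762 0.028 ] [0.7464 0.0797 0.038 ]
footNR [0.6935 0.0365 0.028 ] [0.6962 0.0404 0.038 ]
footFR [0.7958 0.0356 0.028 ] [0.7976 0.0395 0.038 ]
cFR [0.8014 0.0294 0.028 ] [0.8031 0.0334 0.038 ]
cNR [0.6838 0.0305 0.028 ] [0.6867 0.0344 0.038 ]
(220, 198) [0.5239 0.036  0.038 ] [0.5224 0.1143 0.038 ]
[0.6229 0.1175 0.038 ]
```

The sticker centre is at (0.744, 0.076). The base's near edge is at x≈0.684, about 14 mm past the brink, so it lies flat on the floor. The flap plane is vertical, so it is shut. I'll lift clear and hand in.

>>> servo_tool:
  translation:
    - [0.008, 0, -0.013]
    - [0.006, 0, -0.026]
    - [0.002, 0, -0.038]
    - [-0.002, 0, -0.05]
    - [-0.006, 0, -0.062]
    - [-0.01, 0, -0.074]
    - [-0.014, 0, -0.086]
    - [-0.018, 0, -0.094]
    - [-0.018, 0, -0.094]
    - [-0.018, 0, -0.094]
  yaw: [0, 0, 0, 0, 0, 0, 0, 0, 0, 0]

```text
time: 18.88
ee_pos: [0.5741, 0.064, 0.1214]
tcp_rot: [0.22, 0.0, 0.975, -0.001]
ft_force: [0.6, -0.1, 0.2]
finger_gap: 0.499
grip_force: 0.0
```

```bash
python3 -c "
from cell import manip
s=manip.sense();print(s['time'],s['ee_pos'],s['ft_force'],abs(s['joint_vel']).max());print(manip.job_done())"
```

```text
18.8833 [0.57407367 0.0640026  0.12143871] [ 0.57534342 -0.12340714  0.16916062] 0.023626954639257416
the job is handed in; nothing more can be done
None
```

The failed base lies flat on the reject box floor about 14 mm past the brink, the flap is shut behind it, nothing else looked moved in the last pictures, and I handed the job in at 18.9 s (no verdict was returned).

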